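Clamp a heatsink in the screw press for bonding

ROBOT

A 6-joint arm with a two-finger parallel gripper is mounted at the origin on the work surface; the furniture and walls round the work are solid. World frame = base frame: x ahead of the robot, y to its left, z up, the work surface at z = 0. Lengths are in m, angles in degrees, forces in N, time in s.
With the tool pointing down it reaches from about 0.25 to 0.725 m from the base axis. Payload 9.7 kg.
Tool frame: the origin (TCP) lies at the centre of the arm's flange, where the gripper is bolted on; the fingertips stand 173 mm ahead of it and the grasp point (between the pads) lies 155 mm ahead of it; z points along the fingers, y is the line along which they close (so a half turn about z gives the same grasp; the last joint's range is limited). The gripper opens to 85 mm and grips with 20 to 120 N. Pads are 22 mm wide; open, the fingers measure 114 mm over their backs; the gripper's body (76 mm by 85 mm) begins 54 mm behind the grasp point. The pads swing forward as they close: fully open they stand 13 mm farther back than shut.
Start: joints at [69.672, 4.979, 10.078, 95.1, 0, 90], TCP at [0.191, 0.516, 0.405] pointing down, gripper open.
Joint ranges: [-179.16, 179.16], [-48.56, 103.87], [-65.8, 70.77], [-126.05, 130.52], [-82.76, 87.17], [-180, 180]. Speed limits (degrees/s): [127.2, 127.2, 147.25, 180, 180, 180].

INTERFACE

Orientations are given as [roll, pitch, yaw] about the fixed x, y, z axes, in that order (R = Rz(yaw) Ry(pitch) Rx(roll)).
In Python, from workcell import monitor, camera, get_calibration, bot gives the robot as it stands.
- The arm moves only by the tool carry_out, never from a script. Its argument "targets" is text: rows parted by semicolons, each of 7 numbers parted by spaces: the shift along the tool's x, y, z in units of 0.04 m (1.0 is 0.04 m), then the turn, a rotation vector about the tool's x, y, z in units of 0.1 rad (1.0 is 0.1 rad), then the opening, from -1 (shut) to 1 (fully open), so that 0 is half open. A call has exactly 8 rows; each row shifts and turns the commanded pose from where the row before left it, along the tool's axes as they then stand; what a row does not reach is not made up. A row lasts 1/12 s, in which the tool goes at most 41.7 mm and 7.16 degrees, less where a joint would pass 70% of its speed; a pose out of reach is approached as far as the arm can. A call with a number of a shift or a turn outside -1 to 1 is refused whole. A call with a gripper value outside its range is refused whole. The fingers move at their own pace and stop on an object; "newtons" is the grip in N (left out, the last holds). Time passes only in rows, so rows that do not move let the fingers close, or fill a call up. It gives the time, the measured TCP pose, the force, the opening and the grip force at its end, in the units of the state.
- monitor.get_obs(): the state, without advancing time (a new reading comes with each control period).
- camera(name): name is "side" or "top" or "wrist"; returns the picture (480x640x3 uint8, red, green, blue); there is no depth.
- get_calibration(name): a dict with "fx", "fy", "cx", "cy" (pixels), "view" (4x4, takes a point from world to camera coordinates). Camera axes: x right, y down, z forward; pixel columns grow to the right and rows downward; lengths in m; the calibration is good to about 2 mm. A picture is of the moment at which its call begins: read the wrist's pose just before it. get_calibration takes no time and is no camera call; for the wrist camera it gives the pose at the moment of the call.
- bot.job_done(): hands the job in; it is judged then, once.
The state is a dict: "time": time; "q": joint angles; "qd": joint speeds; "joint_efforts": joint torques, N m; "ee_pos": TCP position; "tcp_rot": TCP orientation; "wrist_force": force on the tool from outside, world axes, zero at the start; "torque": the same for the moment, N m; "opening": finger opening in m; "grasp_force": force on a finger pad.
Only numpy, scipy, OpenCV 4.12 (cv2) and the standard library are available. Lean on these libraries where they do the work, as an engineer would, in place of code of your own. Each camera call takes 0.05 s, during which the arm holds its last target. There are 200 camera calls.

TASK

Push the loading slide with the heatsink fully home under the blue screw press, then wind the press knob down (clockwise from above), following it as it sinks, until the pad clamps the heatsink with about 17 N (13 to 22 will do). Never press the heatsink with more than 30 N, let go of the knob with the clamp left tight, and leave the small things round the press where they are.

Things in the scene. Friction and masses are not known exactly. Their poses are not given: they have to be found in the camera images.
- press: Blue C-frame screw press, bolted down. Origin: on the vertical screw axis at the table top. x runs along the loading slide from the open front (robot side) to the column at the back; z up. Base plate x -150 to +65 mm, y +-48 mm; guide rails to 27 mm height; column at x +42 to +62 mm; arm over the screw axis, y +-25 mm, top at 109 mm.
- slide: Aluminium loading slide of the press; moves only along the press's x axis, 55 mm from fully out (start: origin at press x = -55 mm) to its hard stop (home: origin on the screw axis, x = 0). Rubs with about 3 N, stays where left. Origin: under the nest's centre, at the slide's underside, 12 mm above the table; axes like the press's. The nest has 8 mm high rims.
- tab_front (a point): Centre of the front face of the slide's red upright push tab, 45 mm above the table, 80 mm in front of the slide's origin; axes like the slide's (push along +x). The tab is 8 mm thick (x), 34 mm wide (y), its top 62 mm above the table. Push it at 35 to 60 mm height, or pinch it.
- heat_sink: Loose finned aluminium heatsink, 40 x 40 mm, 24 mm high, about 0.12 kg, standing in the slide's nest (floor 20 mm above the table, 1.5 mm clearance all round). Origin: centre of its underside. It need not be handled.
- knob_grip (a point): Point on the screw axis, in the black wing bar of the press knob, at most 155 mm above the table, sinking as the knob turns. Axes turn with the knob: x along the bar, z up. Bar 44 mm long (x), 14 mm thick (y), from 11 mm below this point to 9 mm above it; under it a round flange, radius 23 mm, 8 mm thick. Pinch the bar across its 14 mm.
- stem: Screw under the knob; origin on its axis, sinks with the knob: 6 mm per rad clockwise. Starts 0 to 0.5 rad from the top stop; bottom stop 4.6 rad. Friction 0.22 N m holds it where left; turning takes this plus 0.006 N m per N of clamp force. Halted with the knob gripped, the moment may read anything to 0.25 either way, but after equal small clockwise steps it still shifts by that 0.006 per N.
- clamp_point (a point): Fixed point on the screw axis, 44 mm above the table: top of the heatsink when home. The black pad (24 mm disc) under the stem, sprung with 4 N per mm of further descent and no preload, touches there after 0.5 to 3.0 rad of turning: its shank length differs and is not measured, only felt as a moment at the knob against the turning (or seen). 0.7 rad past the touch gives 17 N.
- dish: Bystander: round steel parts dish, 74 mm across, 19 mm high, right of the press. Origin: centre of its underside.
- bottle: Bystander: white bottle with a red tip, 52 mm across, 146 mm high, right of and behind the press. Origin: centre of its underside.
- pad_box: Bystander: red and white carton, 62 x 110 mm, 43 mm high, to the front right of the press. Origin: centre of its underside.
- driver: Bystander: slim white precision screwdriver, 142 mm long, 11 mm thick, lying left of the press. Origin: centre of its underside.
Not all that is in view belongs to the job. Of the things that look like the press, the larger one is meant. Leave any pink look-alike of the heat_sink alone.

How it is judged:
By the outcome, as a careful person would: the job done as asked, in the order asked, and still so for the second after the job is handed in, with the robot touching nothing.
It also fails if it takes over 72 s, if anything falls off the work surface, if the arm or the gripper's body presses on something with over 40 N, if the wrist force passes 120 N, or if a joint passes its speed limit or range.

## Working session

There is one attempt and no reset: what is moved stays moved. The work goes in short steps, Python scripts to look and compute and a tool call to move; the robot and the scene stay as the last step left them, time stands still between calls to the robot, and variables do not carry over. Pictures are saved under pics/ and viewed, at most 10 in all, crops included, and the job is handed in when it is done.

Besides the shell and the picture viewer there is one more tool, called as name(argument=value, ...) on one line, values as JSON. carry_out: Moves the arm, as the interface text tells. Shifts and turns lie within -1 to 1; 1 stands for 0.04 m of shift or 0.1 rad of turn. Its arguments: {"type":"object","properties":{"targets":{"type":"string"},"newtons":{"type":"number"}},"required":["targets"]}

```bash
mkdir -p pics; cat > h.py <<'E'
import numpy as np, cv2
from workcell import monitor, camera, get_calibration, bot
def save(name,fn):
    c=get_calibration(name); im=camera(name)
    cv2.imwrite('pics/'+fn,im[:,:,::-1]); np.save('pics/'+fn[:-4]+'.npy',c['view']); return im
def proj(c,P):
    V=np.array(c['view']); p=(V[:3,:3]@np.atleast_2d(P).T).T+V[:3,3]
    return np.c_[c['fx']*p[:,0]/p[:,2]+c['cx'],c['fy']*p[:,1]/p[:,2]+c['cy']]
def ray(c,uv,z):
    V=np.array(c['view']);R=V[:3,:3];o=-R.T@V[:3,3]
    d=R.T@np.array([(uv[0]-c['cx'])/c['fx'],(uv[1]-c['cy'])/c['fy'],1])
    return o+d*(z-o[2])/d[2]
E
python3 - <<'E'
from h import *
a=save('top','top1.png');save('side','side1.png')
o=monitor.get_obs();print(o)
for n in('top','side','wrist'):
    c=get_calibration(n);V=np.array(c['view']);print(n,c['fx'],c['cx'],c['cy'],-V[:3,:3].T@V[:3,3],V[2,:3])
E
```

```text
{'time': 0.1, 'q': array([6.96714697e+01, 5.00836979e+00, 1.00376210e+01, 9.50986917e+01,
       6.00968053e-04, 8.99979028e+01]), 'qd': array([-0.02426162, -0.11656386,  0.18143092, -0.10967941,  0.01946682,
        0.04190003]), 'joint_efforts': array([-1.24458657e-03, -5.21561444e+01,  4.65654588e+01,  1.60972303e-02,
       -5.53055440e-05,  5.25219122e-06]), 'ee_pos': array([0.19107142, 0.51574714, 0.40403749]), 'tcp_rot': array([-1.79930560e+02, -6.03509328e-04,  1.59673566e+02]), 'wrist_force': array([-0.20099896,  0.77258619, -0.04363055]), 'torque': array([-0.00085424, -0.01268912,  0.03050245]), 'grasp_force': 0.0, 'opening': 0.0854338930996115}
top 481.19948537026096 318.6066170959892 237.19747609473706 [ 0.40953514 -0.21206056  0.95968718] [ 0.17861295  0.00632021 -0.98389911]
side 460.0245527650292 314.41328202783694 235.6859472943791 [ 0.57202513 -1.00602066  0.40805405] [-0.02822707  0.93710423 -0.34790645]
wrist 367.8528648990302 321.26551789728006 238.30330111243836 [0.13038188 0.53963024 0.3723884 ] [ 0.24125819 -0.090733   -0.96621013]
```

View pics/top1.png

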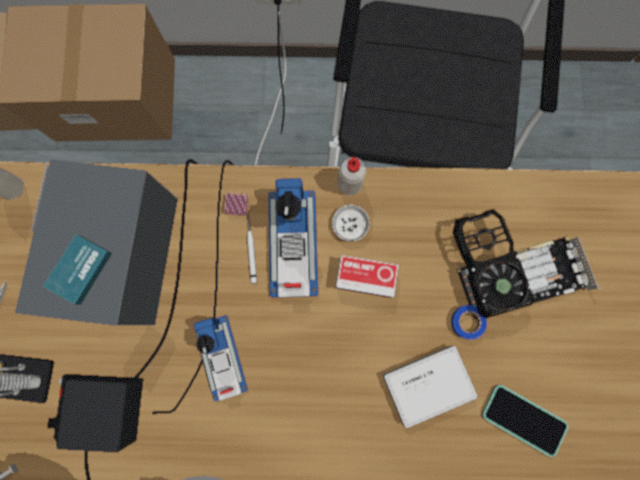

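View pics/side1.png

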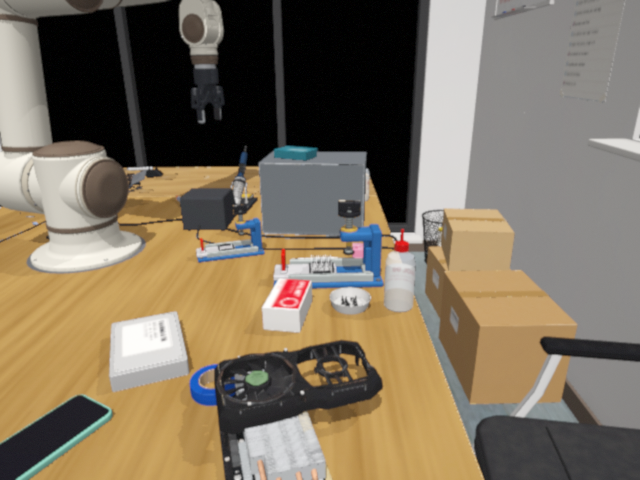

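The top view shows the larger press at about (292,240), with its knob at (288,205) and tab at (291,285). The small decoy is at (222,355). I'll enlarge the press.

```bash
python3 - <<'E'
from h import *
im=cv2.imread('pics/top1.png')[165:310,225:395]
im2=cv2.imread('pics/side1.png')[185:300,260:400]
cv2.imwrite('pics/c1.png',cv2.resize(im,None,fx=4,fy=4,interpolation=cv2.INTER_CUBIC))
cv2.imwrite('pics/c2.png',cv2.resize(im2,None,fx=5,fy=5,interpolation=cv2.INTER_CUBIC))
E
```

```text
(no output)
```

View pics/c1.png

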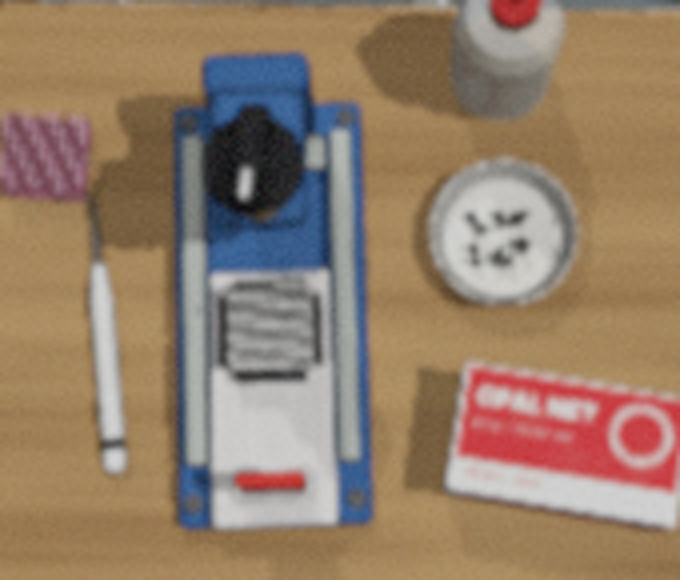

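View pics/c2.png

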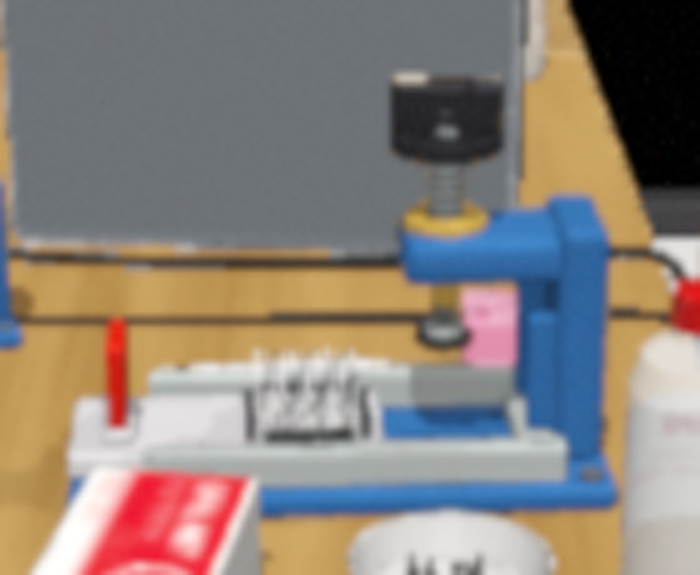

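The top crop shows the base plate corners at crop px (180,527), (371,522), (358,103) and (175,108). The tab top is at (270,480), and the knob's wing bar runs about (258,110) to (243,210). The side view shows the pad above the empty nest position, and the slide is out.

```bash
python3 - <<'E'
from h import *
c=get_calibration('top')
f=lambda u,v:(u/4+225-.375,v/4+165-.375)
P={}
for n,u,v,z in [('FL',180,527,.006),('FR',371,522,.006),('BR',358,103,.006),('BL',175,108,.006),('tabL',237,481,.062),('tabR',304,481,.062),('tab top',270,480,.06),('knob bar back',258,108,.16),('bar front',241,210,.16),('knobL',205,165,.14),('knobR',303,165,.14),('mark',245,182,.164),
 ('driver tip',93,195,.005),('driver end',115,472,.005),('dish',502,232,.019),('boxFL',447,492,.043),('boxBL',466,365,.043),('bottle',517,5,.146)]:
    P[n]=ray(c,f(u,v),z);print(n,P[n].round(4))
def model(x,y,yaw):
    R=np.array([[np.cos(yaw),-np.sin(yaw)],[np.sin(yaw),np.cos(yaw)]])
    return lambda p:np.r_[R@np.array(p[:2])+[x,y],p[2]]
from scipy.optimize import least_squares
cs=get_calibration('side')
obs=[((-.15,.048,.006),(180,527)),((-.15,-.048,.006),(371,522)),((.065,-.048,.006),(358,103)),((.065,.048,.006),(175,108)),((-.131,.017,.062),(237,480)),((-.131,-.017,.062),(304,480))]
r=least_squares(lambda q:np.concatenate([proj(c,model(*q)(p))[0]-f(*uv) for p,uv in obs]),[.5,-.15,0])
print(r.x,np.degrees(r.x[2]),r.fun.round(1))
m=model(*r.x)
for n,p in [('tab',(-.135,0,.045)),('knob',(0,0,.155)),('knobtop',(0,0,.164))]:
    print(n,m(p),'top crop',(proj(c,m(p))[0]+.375-[225,165])*4,'side crop',(proj(cs,m(p))[0]-[260,185])*5)
E
```

```text
FL [ 0.4626 -0.1113  0.006 ]
FR [ 0.4666 -0.2054  0.006 ]
BR [ 0.6801 -0.1952  0.006 ]
BL [ 0.676  -0.1014  0.006 ]
tabL [ 0.4812 -0.1431  0.062 ]
tabR [ 0.4817 -0.1743  0.062 ]
tab top [ 0.4821 -0.1583  0.06  ]
knob bar back [ 0.6335 -0.155   0.16  ]
bar front [ 0.5885 -0.1489  0.16  ]
knobL [ 0.613 -0.131  0.14 ]
knobR [ 0.6136 -0.174   0.14  ]
mark [ 0.5998 -0.1506  0.164 ]
driver tip [ 0.6299 -0.0612  0.005 ]
driver end [ 0.4893 -0.078   0.005 ]
dish [ 0.6109 -0.2685  0.019 ]
boxFL [ 0.4791 -0.2415  0.043 ]
boxBL [ 0.5401 -0.25    0.043 ]
bottle [ 0.6862 -0.267   0.146 ]
[ 0.61345139 -0.15165596  0.04826368] 2.7653054531833754 [-0.2  0.7  0.7  0.3  0.6 -0.3 -0.4 -0.  -1.1 -0.1  0.4 -0.7]
tab [ 0.47860859 -0.15816903  0.045     ] top crop [271.37047278 489.95365176] side crop [104.70792591 366.85124673]
knob [ 0.61345139 -0.15165596  0.155     ] top crop [249.79346344 156.1476993 ] side crop [443.79155633  96.90675521]
knobtop [ 0.61345139 -0.15165596  0.164     ] top crop [248.35703418 150.9220834 ] side crop [444.08060239  74.40938653]
```

```bash
cat >> h.py <<'E'
X,Y,YAW=.6134,-.1517,np.radians(2.77)
def world(px,py=0): return np.array([X+px*np.cos(YAW)-py*np.sin(YAW),Y+px*np.sin(YAW)+py*np.cos(YAW)])
def plan(pos,yaw):
    o=monitor.get_obs(); cur=o['tcp_rot'][2]; d=(yaw-cur+180)%360-180; a=np.radians(yaw)
    s=np.array(pos)-o['ee_pos']
    print('turn z',round(-np.radians(d)/.1,3),'shift after turn',(np.array([np.cos(a)*s[0]+np.sin(a)*s[1],np.sin(a)*s[0]-np.cos(a)*s[1],-s[2]])/.04).round(3))
E
python3 - <<'E'
from h import *
plan([*world(-.171),.405],182.77);plan([*world(-.171),.211],182.77)
E
```

```text
turn z -4.031 shift after turn [ -5.464 -17.177  -0.024]
turn z -4.031 shift after turn [ -5.464 -17.177   4.826]
```

carry_out(targets="0 0 0 0 0 -1 -1;0 0 0 0 0 -1 -1;0 0 0 0 0 -1 -1;0 0 0 0 0 -1 -1;-0.3 -0.9 0 0 0 0 -1;-0.3 -0.9 0 0 0 0 -1;-0.3 -0.9 0 0 0 0 -1;-0.3 -0.9 0 0 0 0 -1", newtons=40)

```text
time: 0.77
ee_pos: [0.2456, 0.3726, 0.4041]
tcp_rot: [-180.0, -0.0, -177.4]
wrist_force: [2.0, 0.4, -0.5]
opening: 0.0003
grasp_force: 0.0
```

carry_out(targets="-0.3 -0.9 0 0 0 0 -1;-0.3 -0.9 0 0 0 0 -1;-0.3 -0.9 0 0 0 0 -1;-0.3 -0.9 0 0 0 0 -1;-0.3 -0.9 0 0 0 0 -1;-0.3 -0.9 0 0 0 0 -1;-0.3 -0.9 0 0 0 0 -1;-0.3 -0.9 0 0 0 0 -1")

```text
time: 1.43
ee_pos: [0.3544, 0.0889, 0.4046]
tcp_rot: [180.0, 0.0, -177.4]
wrist_force: [1.2, 1.5, 0.6]
opening: 0.0002
grasp_force: 0.0
```

carry_out(targets="-0.3 -0.9 0 0 0 0 -1;-0.3 -0.9 0 0 0 0 -1;-0.3 -0.9 0 0 0 0 -1;-0.3 -0.9 0 0 0 0 -1;-0.3 -0.9 0 0 0 0 -1;-0.3 -0.9 0 0 0 0 -1;0 0 0 0 0 0 -1;0 0 0 0 0 0 -1")

```text
time: 2.1
ee_pos: [0.4364, -0.1234, 0.4038]
tcp_rot: [180.0, -0.1, -177.6]
wrist_force: [-0.9, 1.3, -0.2]
opening: 0.0
grasp_force: 0.0
```

```bash
python3 - <<'E'
from h import *
o=monitor.get_obs();print(o['time'],o['q'],o['ee_pos'],o['tcp_rot'],o['wrist_force'],o['torque'])
plan([*world(-.171),.211],182.77)
E
```

```text
2.1 [-1.57958223e+01 -8.10880172e+00 -2.81610393e+00  9.54070621e+01
  2.48112578e-03 -1.81844945e+01] [ 0.43636732 -0.12344012  0.40380246] [ 1.79961952e+02 -1.07878263e-01 -1.77611295e+02] [-0.8722966   1.32500544 -0.21323513] [-0.01081884 -0.00393627 -0.00778142]
turn z -0.067 shift after turn [-0.112 -0.92   4.82 ]
```

carry_out(targets="-0.1 -0.5 0.8 0 0 -0.1 -1;0 -0.4 0.9 0 0 0 -1;0 0 0.9 0 0 0 -1;0 0 0.8 0 0 0 -1;0 0 0.7 0 0 0 -1;0 0 0.5 0 0 0 -1;0 0 0.2 0 0 0 -1;0 0 0 0 0 0 -1")

```text
time: 2.77
ee_pos: [0.4412, -0.1565, 0.2112]
tcp_rot: [179.9, -0.2, -176.8]
wrist_force: [0.6, -0.9, 0.1]
opening: 0.0
grasp_force: 0.0
```

```bash
python3 - <<'E'
from h import *
save('side','s2.png');save('top','t2.png')
a=cv2.imread('pics/s2.png')[150:300,220:420];b=cv2.imread('pics/t2.png')[165:315,225:385]
cv2.imwrite('pics/c3.png',np.hstack([cv2.resize(a,(400,500),interpolation=cv2.INTER_CUBIC) if 0 else cv2.resize(a,None,fx=2.2,fy=2.2,interpolation=cv2.INTER_CUBIC)[:330],cv2.resize(b,None,fx=2.2,fy=2.2,interpolation=cv2.INTER_CUBIC)[:330]]))
plan([*world(-.171),.211],182.77);o=monitor.get_obs();print(o['ee_pos'],o['wrist_force'])
E
```

```text
turn z 0.078 shift after turn [-0.007 -0.072  0.072]
[ 0.44219778 -0.15711533  0.21389034] [0.0885368  0.48510608 0.68796909]
```

View pics/c3.png

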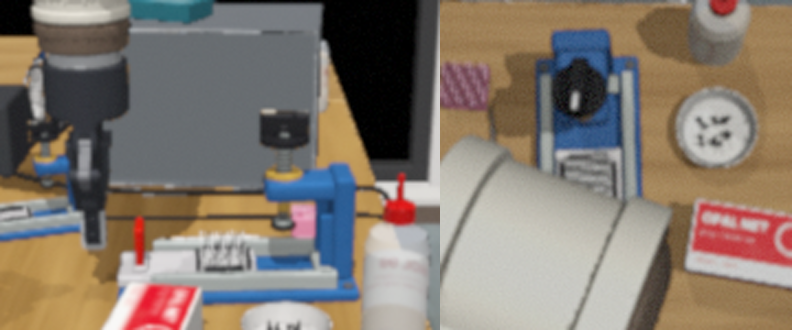

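The side view shows the closed fingertips in front of the red tab at (140,240), with a gap of about 20 mm. Next I push along tool -x.

carry_out(targets="-0.2 -0.05 0 0 0 0.05 -1;-0.2 0 0 0 0 0 -1;-0.2 0 0 0 0 0 -1;-0.15 0 0 0 0 0 -1;-0.15 0 0 0 0 0 -1;-0.15 0 0 0 0 0 -1;-0.15 0 0 0 0 0 -1;-0.15 0 0 0 0 0 -1")

```text
time: 3.53
ee_pos: [0.4965, -0.1569, 0.2126]
tcp_rot: [-180.0, -0.0, -177.1]
wrist_force: [-3.7, -1.0, 2.8]
opening: 0.0001
grasp_force: 1.8
```

carry_out(targets="-0.1 0 0 0 0 0 -1;-0.1 0 0 0 0 0 -1;-0.1 0 0 0 0 0 -1;-0.05 0 0 0 0 0 -1;-0.05 0 0 0 0 0 -1;-0.05 0 0 0 0 0 -1;-0.05 0 0 0 0 0 -1;0 0 0 0 0 0 -1")

```text
time: 4.2
ee_pos: [0.5162, -0.1558, 0.2126]
tcp_rot: [180.0, 0.0, -177.1]
wrist_force: [-0.1, -0.3, -0.4]
opening: 0.0001
grasp_force: 0.3
```

```bash
python3 - <<'E'
from h import *
plan([*world(-.091),.211],182.77);o=monitor.get_obs();print(o['time'],o['ee_pos'],o['wrist_force'])
E
```

```text
turn z 0.019 shift after turn [-0.157 -0.015  0.04 ]
4.2 [ 0.51621397 -0.15581744  0.21258574] [-0.05244038 -0.31384363 -0.4044372 ]
```

carry_out(targets="-0.05 0 0 0 0 0 -1;-0.05 0 0 0 0 0 -1;-0.05 0 0 0 0 0 -1;0 0 0 0 0 0 -1;0 0 0 0 0 0 -1;0 0 0 0 0 0 -1;0 0 0 0 0 0 -1;0 0 0 0 0 0 -1")

```text
time: 4.87
ee_pos: [0.5221, -0.1555, 0.2128]
tcp_rot: [180.0, 0.0, -177.1]
wrist_force: [-0.1, -0.2, -1.0]
opening: 0.0001
grasp_force: 0.0
```

carry_out(targets="-0.04 0 0 0 0 0 -1;-0.04 0 0 0 0 0 -1;0 0 0 0 0 0 -1;0 0 0 0 0 0 -1;0 0 0 0 0 0 -1;0 0 0 0 0 0 -1;0 0 0 0 0 0 -1;0 0 0 0 0 0 -1")

```text
time: 5.53
ee_pos: [0.5235, -0.1555, 0.2128]
tcp_rot: [180.0, -0.3, -177.2]
wrist_force: [-15.2, -1.0, 10.3]
opening: -0.0002
grasp_force: 7.7
```

carry_out(targets="0.3 0 0 0 0 0 -1;0.7 0 0 0 0 0 -1;0.3 0 -0.7 0 0 0 -1;0 0 -0.95 0 0 0.5 0;0 0 -0.95 0 0 0.5 0;0 0 -0.95 0 0 0.5 0;-0.5 0 -0.8 0 0 0.3 0;0 0 0 0 0 0 0")

```text
time: 6.2
ee_pos: [0.4952, -0.1603, 0.394]
tcp_rot: [-179.9, 0.7, 172.5]
wrist_force: [0.8, -0.1, -0.2]
opening: 0.0428
grasp_force: 0.0
```

```bash
python3 - <<'E'
from h import *
o=monitor.get_obs();print(o['ee_pos'],o['tcp_rot'],o['opening'],o['q'])
plan([X,Y,.38],172.4)
c=get_calibration('wrist');im=save('wrist','w1.png');np.savez('pics/w1.npz',V=c['view']);
print(proj(c,[[X,Y,.164],[*world(0),0.02]]))
cv2.imwrite('pics/c4.png',cv2.resize(im[:,:,::-1],None,fx=1.25,fy=1.25))
E
```

```text
[ 0.49518087 -0.16033458  0.39401022] [-179.894898      0.66004303  172.45720965] 0.04284100749838901 [-1.79448179e+01  2.94315573e-01  4.02702795e+00  9.30645408e+01
  1.57959438e-02 -1.04013301e+01]
turn z 0.01 shift after turn [-2.901  0.605  0.35 ]
[[356.81663936 424.49273936]
 [344.04478072 318.37826515]]
```

View pics/c4.png

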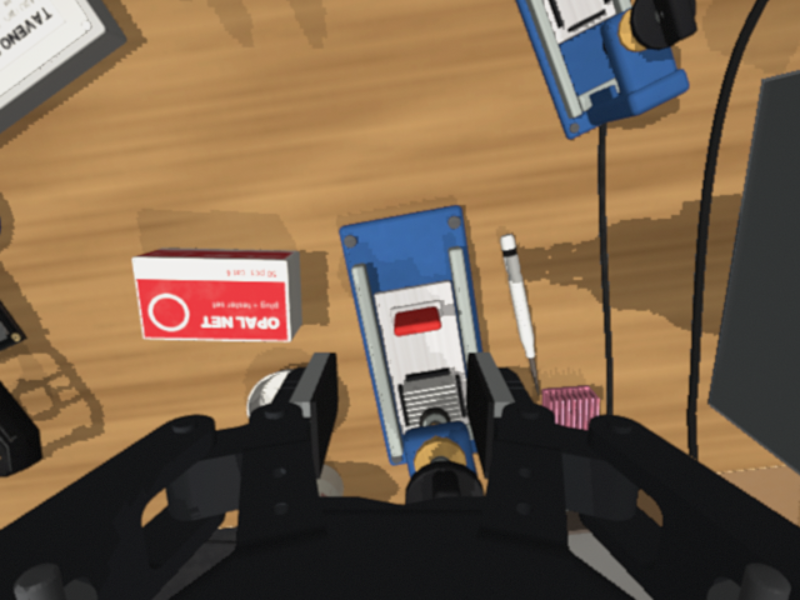

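The wrist view shows the tab at (417,320), moved in. The heatsink is at (432,395), running under the press arm, and the bystanders are undisturbed. Next I go over the knob.

carry_out(targets="-0.6 0.15 0 0 0 0 0;-0.9 0.15 0 0 0 0 0;-0.8 0.15 0 0 0 0 0;-0.6 0.15 0 0 0 0 0;0 0 0.4 0 0 0 0;0 0 0 0 0 0 0;0 0 0 0 0 0 0;0 0 0 0 0 0 0")

```text
time: 6.92
ee_pos: [0.6105, -0.1512, 0.3708]
tcp_rot: [180.0, -0.0, 172.6]
wrist_force: [0.6, 0.5, 0.8]
opening: 0.0426
grasp_force: 0.0
```

```bash
python3 - <<'E'
from h import *
o=monitor.get_obs();print(o['ee_pos'],o['tcp_rot'],o['opening'],o['q'],o['torque'])
plan([X,Y,.319],172.4)
a=save('side','s3.png');w=save('wrist','w3.png')
a=cv2.resize(a[170:300,250:400,::-1],None,fx=3,fy=3,interpolation=cv2.INTER_CUBIC)
b=cv2.resize(w[240:480,180:460,::-1],None,fx=1.2,fy=1.2)
b=cv2.copyMakeBorder(b,0,390-b.shape[0],0,0,cv2.BORDER_CONSTANT);cv2.imwrite('pics/c5.png',np.hstack([a,b]))
E
```

```text
[ 0.61051377 -0.15124245  0.37083016] [ 1.79996551e+02 -4.26599772e-02  1.72558435e+02] 0.04262611335074545 [-1.39135118e+01  1.55785379e+01  1.84521073e+01  9.29163462e+01
 -1.38135521e-03 -6.47194516e+00] [-1.69459859e-03 -2.41687780e-02 -9.02846367e-06]
turn z 0.028 shift after turn [-0.073 -0.002  1.296]
```

View pics/c5.png

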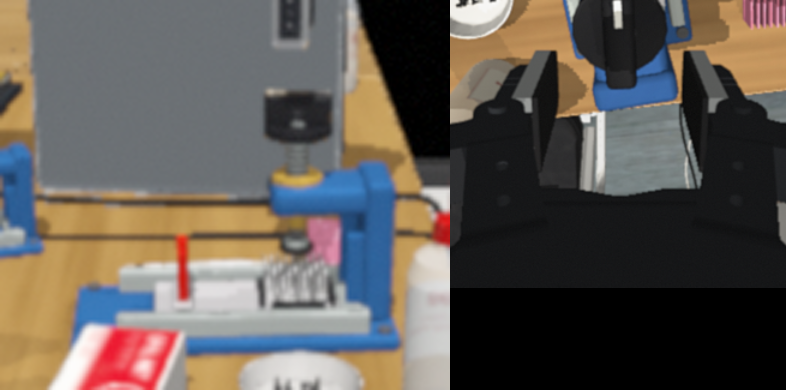

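The bar sits centred and aligned between the fingers, at column 620 in the right pane. In the side pane the heatsink is home under the pad, with a clear gap (pad bottom at about row 250).

carry_out(targets="-0.05 0 0.5 0 0 0.03 0;-0.02 0 0.5 0 0 0 0;0 0 0.3 0 0 0 0;0 0 0 0 0 0 0;0 0 0 0 0 0 0;0 0 0 0 0 0 0;0 0 0 0 0 0 -1;0 0 0 0 0 0 -1", newtons=60)

```text
time: 7.68
ee_pos: [0.6141, -0.1516, 0.3199]
tcp_rot: [-180.0, 0.1, 172.4]
wrist_force: [0.2, 0.2, 0.5]
opening: 0.0192
grasp_force: 0.0
```

carry_out(targets="0 0 0 0 0 0 -1;0 0 0 0 0 0 -1;0 0 0 0 0 0 -1;0 0 0 0 0 0 -1;0 0 0 0 0 0 -1;0 0 0 0 0 0 -1;0 0 0 0 0 0 -1;0 0 0 0 0 0 -1")

```text
time: 8.35
ee_pos: [0.6141, -0.1518, 0.3198]
tcp_rot: [-180.0, 0.1, 172.4]
wrist_force: [0.4, -2.2, 6.0]
opening: 0.0125
grasp_force: 59.8
```

```bash
python3 - <<'E'
from h import *
o=monitor.get_obs();print(o['ee_pos'],o['tcp_rot'],o['opening'],o['q'][5],o['torque'],o['wrist_force'])
c=get_calibration('side')
v=np.array([X,Y])-np.array([.572,-1.006]);v/=np.linalg.norm(v)
for z in (.044,.05,.055,.06,.065): print(z,(proj(c,[X-.012*v[0],Y-.012*v[1],z])[0]-[250,170])*3)
E
```

```text
[ 0.61406358 -0.15184167  0.3197831 ] [-1.79953621e+02  9.91632702e-02  1.72382076e+02] 0.012455451188807552 -6.264966643111236 [-0.54589386  0.1222395   0.13469586] [ 0.3508252  -2.16573292  5.96875259]
0.044 [294.06697822 269.24203231]
0.05 [294.17394914 260.90298806]
0.055 [294.26346603 253.92459307]
0.06 [294.35332543 246.91949794]
0.065 [294.44352929 239.88754913]
```

carry_out(targets="0 0 0.008 0 0 0.5 -1;0 0 0.012 0 0 0.8 -1;0 0 0.012 0 0 0.8 -1;0 0 0.012 0 0 0.8 -1;0 0 0.012 0 0 0.8 -1;0 0 0.012 0 0 0.8 -1;0 0 0.008 0 0 0.5 -1;0 0 0 0 0 0 -1")

```text
time: 9.02
ee_pos: [0.614, -0.152, 0.3167]
tcp_rot: [-180.0, 0.1, 143.5]
wrist_force: [-1.2, -4.9, 6.1]
opening: 0.0121
grasp_force: 59.4
```

```bash
cat > s.py <<'E'
from h import *
o=monitor.get_obs();print(o['time'].__round__(2),o['ee_pos'].round(4),'turned',round(np.radians(172.38-o['tcp_rot'][2]),3),'q6',o['q'][5].round(1),o['torque'].round(3),o['wrist_force'].round(1),o['opening'].__round__(4))
E
python3 s.py
```

```text
9.02 [ 0.614  -0.152   0.3167] turned 0.504 q6 22.6 [-0.84   0.27  -0.067] [-1.2 -4.9  6.1] 0.0121
```

carry_out(targets="0 0 0.012 0 0 0.8 -1;0 0 0.012 0 0 0.8 -1;0 0 0.012 0 0 0.8 -1;0 0 0.012 0 0 0.8 -1;0 0 0.012 0 0 0.8 -1;0 0 0.006 0 0 0.4 -1;0 0 0.006 0 0 0.4 -1;0 0 0.003 0 0 0.2 -1")

```text
time: 9.68
ee_pos: [0.6138, -0.1522, 0.3138]
tcp_rot: [180.0, 0.1, 114.9]
wrist_force: [-3.1, -5.3, 6.6]
opening: 0.0127
grasp_force: 60.2
```

```bash
python3 s.py
```

```text
9.68 [ 0.6138 -0.1522  0.3138] turned 1.003 q6 51.2 [-0.986  0.674  0.15 ] [-3.1 -5.3  6.6] 0.0127
```

carry_out(targets="0 0 0.006 0 0 0.4 -1;0 0 0.006 0 0 0.4 -1;0 0 0.006 0 0 0.4 -1;0 0 0.006 0 0 0.4 -1;0 0 0.006 0 0 0.4 -1;0 0 0.006 0 0 0.4 -1;0 0 0.006 0 0 0.4 -1;0 0 0.006 0 0 0.4 -1")

```text
time: 10.35
ee_pos: [0.6137, -0.1522, 0.3119]
tcp_rot: [180.0, 0.1, 96.6]
wrist_force: [-4.0, -5.1, 7.3]
opening: 0.0124
grasp_force: 60.3
```

```bash
python3 s.py
```

```text
10.35 [ 0.6137 -0.1522  0.3119] turned 1.322 q6 69.5 [-1.019  0.838  0.229] [-4.  -5.1  7.3] 0.0124
```

carry_out(targets="0 0 0.003 0 0 0.2 -1;0 0 0.003 0 0 0.2 -1;0 0 0.003 0 0 0.2 -1;0 0 0.003 0 0 0.2 -1;0 0 0.003 0 0 0.2 -1;0 0 0.003 0 0 0.2 -1;0 0 0.003 0 0 0.2 -1;0 0 0.003 0 0 0.2 -1")

```text
time: 11.02
ee_pos: [0.6136, -0.1523, 0.3109]
tcp_rot: [180.0, 0.1, 87.5]
wrist_force: [-4.2, -5.7, 7.3]
opening: 0.0126
grasp_force: 60.3
```

```bash
python3 s.py
```

```text
11.02 [ 0.6136 -0.1523  0.3109] turned 1.481 q6 78.6 [-1.093  0.999  0.189] [-4.2 -5.7  7.3] 0.0126
```

carry_out(targets="0 0 0.003 0 0 0.2 -1;0 0 0.003 0 0 0.2 -1;0 0 0.003 0 0 0.2 -1;0 0 0.003 0 0 0.2 -1;0 0 0.003 0 0 0.2 -1;0 0 0.003 0 0 0.2 -1;0 0 0.003 0 0 0.2 -1;0 0 0.003 0 0 0.2 -1")

```text
time: 11.68
ee_pos: [0.6135, -0.1522, 0.3099]
tcp_rot: [180.0, 0.1, 78.3]
wrist_force: [-5.1, -5.4, 7.6]
opening: 0.0125
grasp_force: 60.3
```

```bash
python3 s.py
```

```text
11.68 [ 0.6135 -0.1522  0.3099] turned 1.641 q6 87.8 [-1.008  1.104  0.173] [-5.1 -5.4  7.6] 0.0125
```

carry_out(targets="0 0 0.003 0 0 0.2 -1;0 0 0.003 0 0 0.2 -1;0 0 0.003 0 0 0.2 -1;0 0 0.003 0 0 0.2 -1;0 0 0.003 0 0 0.2 -1;0 0 0.003 0 0 0.2 -1;0 0 0.003 0 0 0.2 -1;0 0 0.003 0 0 0.2 -1")

```text
time: 12.35
ee_pos: [0.6135, -0.1522, 0.309]
tcp_rot: [180.0, 0.1, 69.2]
wrist_force: [-6.4, -5.7, 8.7]
opening: 0.0125
grasp_force: 60.4
```

```bash
python3 s.py; python3 - <<'E'
from h import *
a=save('side','s4.png')
cv2.imwrite('pics/c6.png',cv2.resize(a[210:280,300:390,::-1],None,fx=8,fy=8,interpolation=cv2.INTER_CUBIC))
c=get_calibration('side');v=np.array([X,Y])-np.array([.572,-1.006]);v/=np.linalg.norm(v)
for z in (.044,.048,.052): print(z,(proj(c,[X-.012*v[0],Y-.012*v[1],z])[0]-[300,210])*8)
E
```

```text
12.35 [ 0.6135 -0.1522  0.309 ] turned 1.801 q6 96.9 [-0.987  1.195  0.144] [-6.4 -5.7  8.7] 0.0125
0.044 [384.1786086  397.97875281]
0.048 [384.36863426 383.16507783]
0.052 [384.5592398  368.30619816]
```

View pics/c6.png

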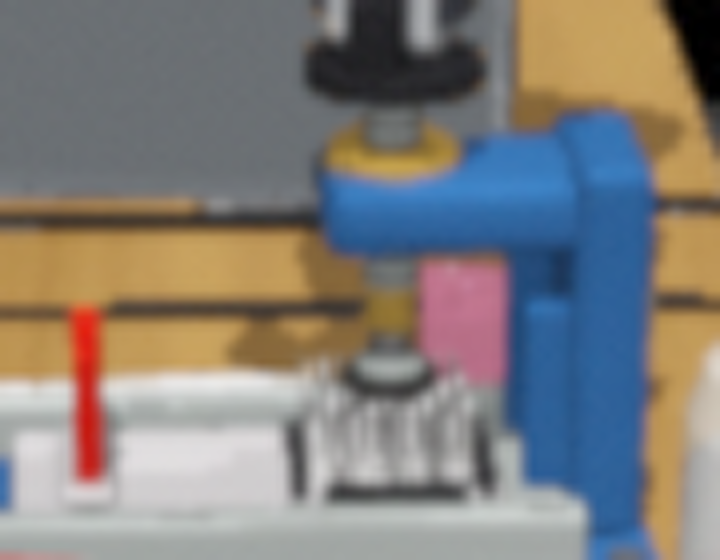

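The side crop shows the heatsink home. The pad's front rim is at about row 393, so z is about 0.045, very near touch. I continue in equal steps, watching the moment.

carry_out(targets="0 0 0.003 0 0 0.2 -1;0 0 0.003 0 0 0.2 -1;0 0 0.003 0 0 0.2 -1;0 0 0.003 0 0 0.2 -1;0 0 0 0 0 0 -1;0 0 0 0 0 0 -1;0 0 0 0 0 0 -1;0 0 0 0 0 0 -1")

```text
time: 13.07
ee_pos: [0.6134, -0.1522, 0.3085]
tcp_rot: [180.0, 0.1, 64.6]
wrist_force: [-6.6, -4.9, 7.9]
opening: 0.0125
grasp_force: 60.0
```

```bash
python3 s.py
```

```text
13.07 [ 0.6134 -0.1522  0.3085] turned 1.881 q6 101.5 [-0.977  1.212  0.073] [-6.6 -4.9  7.9] 0.0125
```

carry_out(targets="0 0 0.003 0 0 0.2 -1;0 0 0.003 0 0 0.2 -1;0 0 0.003 0 0 0.2 -1;0 0 0.003 0 0 0.2 -1;0 0 0 0 0 0 -1;0 0 0 0 0 0 -1;0 0 0 0 0 0 -1;0 0 0 0 0 0 -1")

```text
time: 13.73
ee_pos: [0.6134, -0.1522, 0.308]
tcp_rot: [180.0, 0.1, 60.0]
wrist_force: [-6.1, -4.2, 8.0]
opening: 0.0125
grasp_force: 60.1
```

```bash
python3 s.py
```

```text
13.73 [ 0.6134 -0.1522  0.308 ] turned 1.961 q6 106.0 [-0.966  1.316  0.04 ] [-6.1 -4.2  8. ] 0.0125
```

carry_out(targets="0 0 0.003 0 0 0.2 -1;0 0 0.003 0 0 0.2 -1;0 0 0.003 0 0 0.2 -1;0 0 0.003 0 0 0.2 -1;0 0 0 0 0 0 -1;0 0 0 0 0 0 -1;0 0 0 0 0 0 -1;0 0 0 0 0 0 -1")

```text
time: 14.4
ee_pos: [0.6134, -0.1522, 0.3076]
tcp_rot: [180.0, 0.1, 55.5]
wrist_force: [-6.8, -4.6, 8.3]
opening: 0.0127
grasp_force: 60.1
```

```bash
python3 s.py
```

```text
14.4 [ 0.6134 -0.1522  0.3076] turned 2.041 q6 110.6 [-0.929  1.296  0.106] [-6.8 -4.6  8.3] 0.0127
```

carry_out(targets="0 0 0.003 0 0 0.2 -1;0 0 0.003 0 0 0.2 -1;0 0 0.003 0 0 0.2 -1;0 0 0.003 0 0 0.2 -1;0 0 0 0 0 0 -1;0 0 0 0 0 0 -1;0 0 0 0 0 0 -1;0 0 0 0 0 0 -1")

```text
time: 15.07
ee_pos: [0.6134, -0.1521, 0.3071]
tcp_rot: [180.0, 0.1, 50.9]
wrist_force: [-6.5, -4.9, 9.2]
opening: 0.0124
grasp_force: 60.2
```

```bash
python3 s.py
```

```text
15.07 [ 0.6134 -0.1521  0.3071] turned 2.121 q6 115.2 [-0.841  1.418  0.076] [-6.5 -4.9  9.2] 0.0124
```

carry_out(targets="0 0 0.003 0 0 0.2 -1;0 0 0.003 0 0 0.2 -1;0 0 0.003 0 0 0.2 -1;0 0 0.003 0 0 0.2 -1;0 0 0 0 0 0 -1;0 0 0 0 0 0 -1;0 0 0 0 0 0 -1;0 0 0 0 0 0 -1")

```text
time: 15.73
ee_pos: [0.6133, -0.1521, 0.3066]
tcp_rot: [180.0, 0.1, 46.3]
wrist_force: [-6.5, -4.5, 7.8]
opening: 0.0125
grasp_force: 60.2
```

```bash
python3 s.py
```

```text
15.73 [ 0.6133 -0.1521  0.3066] turned 2.2 q6 119.8 [-0.785  1.461  0.102] [-6.5 -4.5  7.8] 0.0125
```

carry_out(targets="0 0 0.003 0 0 0.2 -1;0 0 0.003 0 0 0.2 -1;0 0 0.003 0 0 0.2 -1;0 0 0.003 0 0 0.2 -1;0 0 0 0 0 0 -1;0 0 0 0 0 0 -1;0 0 0 0 0 0 -1;0 0 0 0 0 0 -1")

```text
time: 16.4
ee_pos: [0.6133, -0.1521, 0.3061]
tcp_rot: [180.0, 0.1, 41.7]
wrist_force: [-6.8, -4.6, 8.4]
opening: 0.0126
grasp_force: 60.3
```

```bash
python3 s.py; python3 - <<'E'
from h import *
save('side','s5.png')
ims=[cv2.imread(f'pics/{n}.png')[215:268,325:370] for n in ('s3','s4','s5')]
cv2.imwrite('pics/c7.png',np.hstack([cv2.resize(a,None,fx=5.9,fy=10,interpolation=cv2.INTER_CUBIC) for a in ims]))
c=get_calibration('side');v=np.array([X,Y])-np.array([.572,-1.006]);v/=np.linalg.norm(v)
for z in (.044,.048,.052,.056): print(z,(proj(c,[X-.012*v[0],Y-.012*v[1],z])[0]-[325,215])*[5.9,10])
E
```

```text
16.4 [ 0.6133 -0.1521  0.3061] turned 2.281 q6 124.4 [-0.731  1.487  0.129] [-6.8 -4.6  8.4] 0.0126
0.044 [135.83172384 447.47344102]
0.048 [135.97186777 428.95634729]
0.052 [136.11243935 410.38274769]
0.056 [136.25344055 391.75238318]
```

View pics/c7.png

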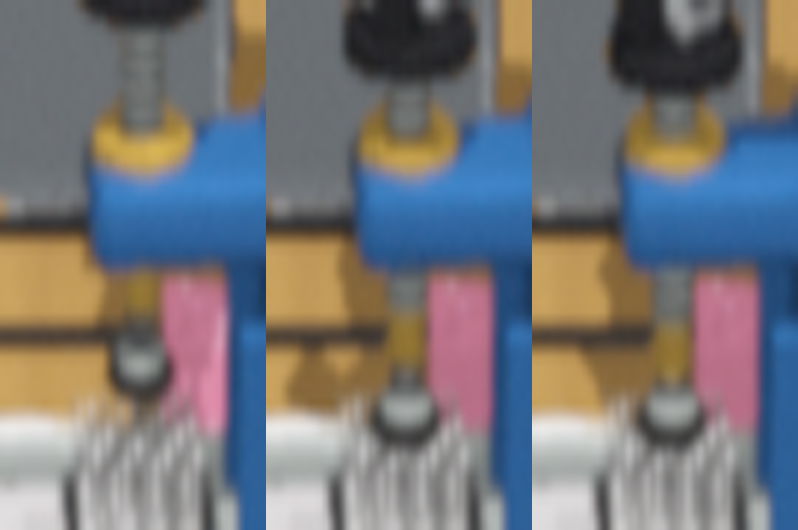

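Left to right (turned 0, 1.80, 2.28 rad), the pad rim is at about row 395, 444 and 446. It followed the stem until about 1.8 rad and then stopped, so touch lies just after 1.8. I'll measure that to sub-pixel.

```bash
python3 - <<'E'
from h import *
U=12
g={n:cv2.resize(cv2.imread(f'pics/{n}.png').astype(np.float32),None,fx=U,fy=U,interpolation=cv2.INTER_CUBIC) for n in('s3','s4','s5')}
def shift(a,b,r0,r1,c0,c1,lo,hi):
    T=g[a][r0*U:r1*U,c0*U:c1*U]; S=g[b][(r0+lo)*U:(r1+hi)*U,(c0-1)*U:(c1+1)*U]
    r=cv2.matchTemplate(S,T,cv2.TM_CCOEFF_NORMED);_,m,_,l=cv2.minMaxLoc(r);return round(l[1]/U+lo,2),round(m,3)
mm=.4656 # px/mm near pad
print('px/mm',mm)
for w in[(251,259,343,354),(250,258,344,353),(253,260,343,354)]:
    print('pad',w,shift('s4','s3',*w,-7,1),shift('s4','s5',*w,-1,3))
for w in[(217,222,338,360),(215,221,338,360)]:print('knob s4->s5',w,shift('s4','s5',*w,-1,3))
for w in[(245,250,344,353),(246,251,345,352)]:print('brass',w,shift('s4','s5',*w,-1,3),shift('s4','s3',*w,-7,1))
for w in[(225,235,340,372)]:print('static',shift('s4','s5',*w,-1,2),shift('s4','s3',*w,-2,2))
E
```

```text
px/mm 0.4656
pad (251, 259, 343, 354) (-4.67, 0.87) (0.0, 0.97)
pad (250, 258, 344, 353) (-4.58, 0.913) (0.0, 0.961)
pad (253, 260, 343, 354) (-4.75, 0.855) (0.0, 0.991)
knob s4->s5 (217, 222, 338, 360) (2.0, 0.783)
knob s4->s5 (215, 221, 338, 360) (2.0, 0.752)
brass (245, 250, 344, 353) (0.33, 0.922) (-3.58, 0.5)
brass (246, 251, 345, 352) (0.83, 0.869) (-4.42, 0.563)
static (0.08, 0.973) (-0.25, 0.977)
```

```bash
python3 - <<'E'
from h import *
from scipy.interpolate import CubicSpline
from scipy.optimize import minimize_scalar
st=[]
for k in range(8): st.append(camera('side').astype(float).mean(2))
s5=np.mean(st,0); np.save('pics/s5avg.npy',s5)
I={n:cv2.imread(f'pics/{n}.png').astype(float).mean(2) for n in('s3','s4')};I['s5']=s5
for n in I: print(n,I[n][240:266,346:351].mean(1).round().astype(int))
def al(a,r0,r1,c0,c1,lo,hi):
    T=s5[r0:r1,c0:c1]
    f=lambda d:-np.corrcoef(T.ravel(),CubicSpline(np.arange(480),I[a][:,c0:c1])(np.arange(r0,r1)+d).ravel())[0,1]
    d=np.arange(lo,hi,.02);v=[f(x) for x in d];i=np.argmin(v);return round(d[i],2),round(-v[i],3)
for w in[(252,260,343,354),(252,261,345,352),(253,261,344,353),(254,260,343,354),(252,258,345,352)]:
    print(w,'s3',al('s3',*w,-7,-2),'s4',al('s4',*w,-2,1))
print('static',al('s3',225,238,342,375,-1,1),al('s4',225,238,342,375,-1,1))
E
python3 s.py
```

```text
s3 [ 89  94 103 103 103 100  90  79  76  90 125 149 122  76  69  99 115 122
 136 154 154 151 143 143 151 158]
s4 [ 88  86  94 110 108 109 108 103 101 101 100  95  92  92 120 157 156 114
  69  83 130 146 141 142 149 154]
s5 [ 88  94 110 109 110 107 104 107 105 102 102 103 105 103 123 158 156 115
  69  81 129 146 141 142 149 154]
(252, 260, 343, 354) s3 (np.float64(-4.72), np.float64(0.861)) s4 (np.float64(0.0), np.float64(0.99))
(252, 261, 345, 352) s3 (np.float64(-4.66), np.float64(0.875)) s4 (np.float64(-0.02), np.float64(0.989))
(253, 261, 344, 353) s3 (np.float64(-4.68), np.float64(0.862)) s4 (np.float64(0.0), np.float64(0.995))
(254, 260, 343, 354) s3 (np.float64(-4.7), np.float64(0.906)) s4 (np.float64(0.0), np.float64(0.999))
(252, 258, 345, 352) s3 (np.float64(-4.52), np.float64(0.948)) s4 (np.float64(0.02), np.float64(0.987))
static (np.float64(-0.98), np.float64(0.831)) (np.float64(-0.26), np.float64(0.88))
16.85 [ 0.6133 -0.1521  0.3062] turned 2.281 q6 124.4 [-0.825  1.493  0.139] [-7.  -4.7  8.4] 0.0127
```

The pad has moved 4.62 px in all (about 9.95 mm), so touch was at about 1.66 rad. At 2.28 rad the force is about 15 N. I'll wind 0.08 rad further, then let go and rise.

carry_out(targets="0 0 0.003 0 0 0.2 -1;0 0 0.003 0 0 0.2 -1;0 0 0.003 0 0 0.2 -1;0 0 0.003 0 0 0.2 -1;0 0 0 0 0 0 -1;0 0 0 0 0 0 -1;0 0 0 0 0 0 -1;0 0 0 0 0 0 -1")

```text
time: 17.52
ee_pos: [0.6133, -0.1521, 0.3057]
tcp_rot: [180.0, 0.1, 37.1]
wrist_force: [-8.1, -4.0, 8.2]
opening: 0.0124
grasp_force: 60.3
```

```bash
python3 s.py
```

```text
17.52 [ 0.6133 -0.1521  0.3057] turned 2.36 q6 129.0 [-0.761  1.514  0.144] [-8.1 -4.   8.2] 0.0124
```

carry_out(targets="0 0 0 0 0 0 -0.3;0 0 0 0 0 0 -0.2;0 0 0 0 0 0 -0.1;0 0 0 0 0 0 0;0 0 0 0 0 0 0;0 0 0 0 0 0 0;0 0 0 0 0 0 0;0 0 -0.1 0 0 0 0")

```text
time: 18.18
ee_pos: [0.6139, -0.1515, 0.3078]
tcp_rot: [-179.9, 0.0, 37.2]
wrist_force: [-0.1, 0.7, 0.0]
opening: 0.0428
grasp_force: 0.0
```

carry_out(targets="0 0 -0.2 0 0 0 0;0 0 -0.5 0 0 0 0;0 0 -0.8 0 0 0 0;0 0 -0.8 0 0 0 0;0 0 -0.6 0 0 0 0;0 0 -0.2 0 0 0 0;0 0 0 0 0 0 0;0 0 0 0 0 0 0")

```text
time: 18.85
ee_pos: [0.6141, -0.1516, 0.4323]
tcp_rot: [180.0, -0.0, 37.2]
wrist_force: [0.3, -0.5, -0.8]
opening: 0.0428
grasp_force: 0.0
```

```bash
python3 s.py; python3 - <<'E'
from h import *
a=save('side','s6.png')[200:290,270:390,::-1];w=save('wrist','w6.png')[:,:,::-1]
cv2.imwrite('pics/c8.png',np.hstack([cv2.resize(a,(480,360),interpolation=cv2.INTER_CUBIC),cv2.resize(w,(320,360))]))
E
```

```text
18.85 [ 0.6141 -0.1516  0.4323] turned 2.36 q6 129.0 [-0.014 -0.026  0.042] [ 0.3 -0.5 -0.8] 0.0428
```

View pics/c8.png

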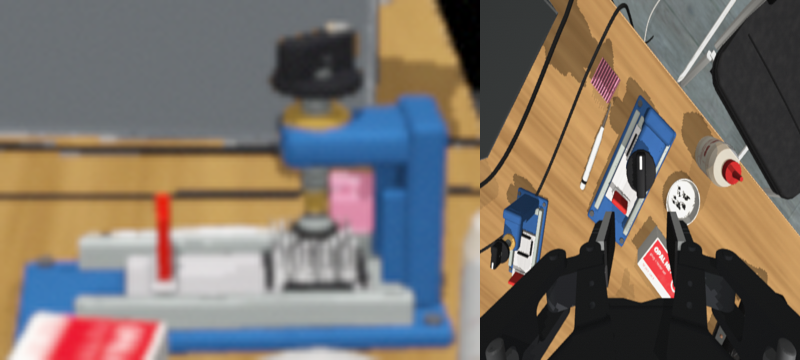

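The pad is down on the heatsink, the slide is home, the knob bar still lines up with the open gripper and the bystanders are in place. I'm handing it in.

```bash
python3 -c "
from workcell import bot
print(bot.job_done())"
```

```text
the job is handed in; nothing more can be done
None
```

I handed the job in after about 19 s: the slide is home, the heatsink is clamped at about 17 N (worked out from the turn past touch, not measured directly; likely 14 to 19 N), the knob is released, and the small things round the press are where they were.

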